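Tuck the front cover under the lapped rear cover and hold it down on the interlock

TASK

The front cover of the opened instrument is lying on the bench: bring it by its handle to the open bay and, with its front edge still raised, tuck its plain back edge well under the lapped edge of the rear cover, square with the case and without lifting the rear cover. Then press it down flat on the rim so that the interlock plunger goes down to its stop, and finish while still holding it pressed flat there, ready for the screws. Leave the other things on the bench alone.

Things in the scene. Friction and masses are not known exactly. Their poses are not given: they have to be found in the camera images.
- case: low sheet-metal bench instrument, fixed, on the left or right of the bench, turned up to 0.2 rad: 250 mm long (its x), 180 wide (y), 83 high. Origin on the bench under the centre of the open front bay; x towards its rear (away from the robot), y left, z up. The front half, x -62.5 to +64.5 mm, is the bay; the hinged rear cover closes the rest. Nothing rises beside the bay at its sides and front
- bay_seat (a point): point above the case's origin at the height of the bay's rim, 75 mm above the bench. The front cover lies on this rim: flanges 12 mm wide at the sides and front and a cross-member from 42.5 to 64.5 mm behind this point, ended by a 4 mm high step, the stop, hidden under the lap. The cover is home with its origin at this point: sides and front flush with the case, back edge 2 mm short of the stop
- lap_edge (a point): middle of the front edge of the rear cover's lap, at its underside: 46.5 mm behind the bay's centre, 6 mm above the rim. The lap is a level strip 2 mm thick and 180 mm wide; the slot below it is 6 mm high and 18 mm deep to the stop, for the 3 mm front cover (16 mm under the lap when home; 8 mm or more is well tucked)
- flap (a joint): opening angle of the rear cover (rad): a 2 mm sheet of 0.2 kg hinged along the case's rear edge, 136 mm behind its lap's front edge. 0 shut, as it starts; grows as the lap is lifted (0.03 is 4 mm at the lap). Not latched: only its weight keeps it down, and about 1 N from below lifts it
- plunger (a joint): travel of the spring interlock plunger (m): 0 up, its top 6 mm above the rim; 0.006 at its stop, its top level with the rim. It starts to move at 3 N and needs 4.5 N at the stop, more than the front cover's weight puts on it, so it lifts the front of a cover that is let go
- plunger_top (a point): top of the plunger's white round head, 12 mm in diameter, on the bay's centre line 40 mm in front of the bay's centre (22.5 mm behind the front edge)
- cover: the front cover, loose, flat on the bench beside the case, turned up to 0.4 rad: aluminium plate 125 mm (its x, front to back) by 180 (y) by 3 mm, about 0.2 to 0.3 kg, with a black bow handle on top. Origin at the centre of its underside; x towards its back edge, z up. The handle runs across, along y, 15 mm in front of the plate's middle: nearer the front edge
- cover_handle (a point): middle of the handle's bar, 26 mm above the plate's underside. The bar is 12 mm thick (x), 16 tall (18 to 34 mm above the underside), 100 long (y), on a post at each end, open beneath; axes as the cover. Pinch it from above with the fingers closing along the cover's x
- cover_back (a point): middle of the cover's plain back edge at the underside, 62.5 mm behind its centre; this edge goes under the lap
- cover_front (a point): middle of the cover's front edge at the underside, 62.5 mm in front of its centre
- mug: white mug, 80 mm across, 75 mm high, origin at the centre of its underside; leave alone
- wire_spool: spool of copper wire, 60 mm across, 48 mm high, standing on end, origin at the centre of its underside; leave alone
- multimeter: hand multimeter lying face up, 190 x 90 x 40 mm, origin at the centre of its underside; leave alone
- screwdriver: screwdriver lying between the case and the front cover, pointing away from the robot, about 200 mm long; leave alone
Mind the look-alikes: they are no part of the job. Of the things like the cover, leave any that is purple or turquoise; of the rest the larger one is meant.

How it is judged:
On the way, in this order (a step that is already met when the one before it is completed fails the run):
1. the front cover's back edge is at least 8 mm under the lap of the rear cover, which still lies shut, and the front edge is still raised 4 mm or more above the rim (x of cover_back in the frame of case above 0.0545 m and z of cover_back in the frame of case between 0.073 and 0.0785 m and y of cover_back in the frame of case between -0.006 and 0.006 m and x of cover_front in the frame of case below -0.05 m and value of joint flap below 0.015 rad and z of cover_front in the frame of case above 0.079 m), for 0.2 s.
2. the front cover lies flat and square on the rim, its back edge still tucked, and holds the interlock plunger at its stop (x of cover_back in the frame of case above 0.0545 m and z of cover_back in the frame of case between 0.073 and 0.0785 m and y of cover_back in the frame of case between -0.006 and 0.006 m and x of cover_front in the frame of case below -0.05 m and value of joint flap below 0.015 rad and z of cover_front in the frame of case between 0.073 and 0.077 m and angle between the z axis of cover and the z axis of case, either way round below 0.03 rad and angle between the x axis of cover and the x axis of case, either way round below 0.07 rad and value of joint plunger above 0.005 m and contact force between the fingers and cover above 2 N), for 0.5 s.
At the end, for the whole second after the job is handed in: The fingers still press on the front cover (over 2 N); it rests flat on the rim (edges within about 3 mm), square (0.07 rad), centred across (6 mm), its back edge 8 mm or more under the lap; the plunger is down over 5 of its 6 mm; the rear cover is shut (under 2 mm at the lap) (all of step 2 and linear speed of cover below 0.02 m/s and contact force between cover and mug below 0.2 N and contact force between cover and wire_spool below 0.2 N and contact force between cover and multimeter below 0.2 N and contact force between cover and screwdriver below 0.2 N); the arm keeps its last pose, push and grip.
It fails at once if the rear cover is lifted more than 0.03 rad (4 mm at the lap) (value of joint flap above 0.03 rad).
It fails at once if the mug is moved more than 30 mm (distance of mug from where it was at the start of the episode above 0.03 m).
It fails at once if the wire spool is moved more than 30 mm (distance of wire_spool from where it was at the start of the episode above 0.03 m).
It fails at once if the multimeter is moved more than 30 mm (distance of multimeter from where it was at the start of the episode above 0.03 m).
It fails at once if the screwdriver is moved more than 30 mm (distance of screwdriver from where it was at the start of the episode above 0.03 m).
It also fails if it takes over 43 s, if anything falls off the work surface, if the arm or the gripper's body presses on something with over 40 N, if the wrist force passes 120 N, or if a joint passes its speed limit or range.

ROBOT

A 6-joint arm with a two-finger parallel gripper is mounted at the origin on the work surface. World frame = base frame: x ahead of the robot, y to its left, z up, the work surface at z = 0. Lengths are in m, angles in rad, forces in N, time in s.
With the tool pointing down it reaches from about 0.375 to 0.9 m from the base axis. Payload 3.1 kg.
Tool frame: the origin (TCP) lies at the very end of the fingers, on their centre line; the grasp point (between the pads) lies 19 mm behind it; z points along the fingers, y is the line along which they close (so a half turn about z gives the same grasp; the last joint's range is limited). The gripper opens to 87 mm and grips with 3 to 60 N. Pads are 19 mm wide; open, the fingers measure 117 mm over their backs; the gripper's body (75 mm by 190 mm) begins 51 mm behind the grasp point.
Start: joints at [1.099, 0.527, 1.433, -0, 1.181, -0.178], TCP at [0.181, 0.598, 0.223] pointing down, gripper open.
Joint ranges: [-3.08, 3.08], [-0.75, 2.2], [0.22, 2.44], [-1.43, 4.57], [0, 2.65], [-2.85, 2.85]. Speed limits (rad/s): [2.79, 2.79, 3.14, 3.14, 3.14, 3.14].

INTERFACE

Orientations are given as a unit quaternion [x, y, z, w].
In Python, from rig import status, viewer, robot gives the robot as it stands.
- The arm moves only by the tool arm_command, never from a script. Its arguments are lists of equal length, an entry for each row: "delta_rot": the turn, a rotation vector about the tool's x, y, z in degrees, a list of three; "delta_pos": the shift along the tool's x, y, z in m, a list of three; "gripper": the closure, from -1 (fully open) to 1 (shut). In form: {"delta_rot": [[rx, ry, rz], ...], "delta_pos": [[dx, dy, dz], ...], "gripper": [gripper, ...]}. A call has 1 to 12 rows; each row is the pose to reach, as a shift and turn from the pose commanded when the call began, along the tool's axes at that moment; what a row does not reach only later rows make up. A row lasts 1/12 s, in which the tool goes at most 41.7 mm and 7.16 degrees, less where a joint would pass 70% of its speed; a pose out of reach is approached as far as the arm can. A call with a gripper value outside its range is refused whole. The fingers move at their own pace and stop on an object; "grip_force" is the grip in N (left out, the last holds). Time passes only in rows, so rows that repeat a pose let the fingers close. It gives the time, the measured TCP pose, the force, the opening and the grip force at its end, in the units of the state.
- status.get_obs(): the state, without advancing time (a new reading comes with each control period).
- viewer.camera(name): name is "scene" or "top" or "wrist"; returns a dict with "pixels" (480x640x3 uint8, blue, green, red), "fx", "fy", "cx", "cy" (pixels), "pose" (4x4, takes a point from camera to world coordinates); the wrist camera has in their place "mount" (4x4, takes a point from camera to tool coordinates, whose origin is the TCP and whose axes are the flange's). Camera axes: x right, y down, z forward; pixel columns grow to the right and rows downward; lengths in m; the calibration is good to about 2 mm. A picture is of the moment at which its call begins: read the wrist's pose just before it. There is no depth.
- robot.hand_in(): hands the job in; it is judged then, once.
The state is a dict: "time": time; "q": joint angles; "joint_velocities": joint speeds; "joint_torque": joint torques, N m; "position": TCP position; "tool_rot": TCP orientation; "ft_force": force on the tool from outside, world axes, zero at the start; "moment": the same for the moment, N m; "grip_width": finger opening in m; "grip_force": force on a finger pad.
Only numpy, scipy, OpenCV 4.12 (cv2) and the standard library are available. Lean on these libraries where they do the work, as an engineer would, in place of code of your own. Each camera call takes 0.05 s, during which the arm holds its last target. There are 200 camera calls.

## Working session

There is one attempt and no reset: what is moved stays moved. The work goes in short steps, Python scripts to look and compute and a tool call to move; the robot and the scene stay as the last step left them, time stands still between calls to the robot, and variables do not carry over. Pictures are saved under pics/ and viewed, at most 10 in all, crops included, and the job is handed in when it is done.

Besides the shell and the picture viewer there is one more tool, called after ">>>" by a JSON object that holds its "fn" and its "kwargs". arm_command: Moves the arm, as the interface text tells. Its arguments: {"type":"object","properties":{"delta_rot":{"type":"array","items":{"type":"array","items":{"type":"number"}}},"delta_pos":{"type":"array","items":{"type":"array","items":{"type":"number"}}},"gripper":{"type":"array","items":{"type":"number"}},"grip_force":{"type":"number"}},"required":["delta_rot","delta_pos","gripper"]}

```bash
mkdir -p pics; python3 - <<'E'
from rig import status, viewer
import cv2,numpy as np
o=status.get_obs(); print(o['time'],o['position'],o['tool_rot'],o['grip_width'])
for n in ('top','scene'):
    c=viewer.camera(n); cv2.imwrite(f'pics/{n}0.png',c['pixels'])
    print(n,c['fx'],c['fy'],c['cx'],c['cy']); print(np.round(c['pose'],4).tolist())
    np.savez(f'{n}.npz',**{k:v for k,v in c.items() if k!='pixels'})
E
```

```text
0.0 [0.18062947 0.59757136 0.2215779 ] [ 1.46361894e-01  9.89230536e-01 -1.01873132e-03 -3.23480743e-04] 0.08717703475428196
top 586.3143730801114 586.3143730801114 327.0459555316274 236.75630690816482
[[0.0025, -0.9753, 0.2207, 0.1504], [-1.0, -0.0033, -0.0029, 0.0054], [0.0036, -0.2207, -0.9753, 1.5627], [0.0, 0.0, 0.0, 1.0]]
scene 537.1534967851056 537.1534967851056 318.60746630396676 237.26477139992284
[[-0.5784, 0.4311, -0.6925, 1.4262], [0.8154, 0.3291, -0.4762, 0.645], [0.0226, -0.8402, -0.5418, 0.8049], [0.0, 0.0, 0.0, 1.0]]
```

View pics/top0.png

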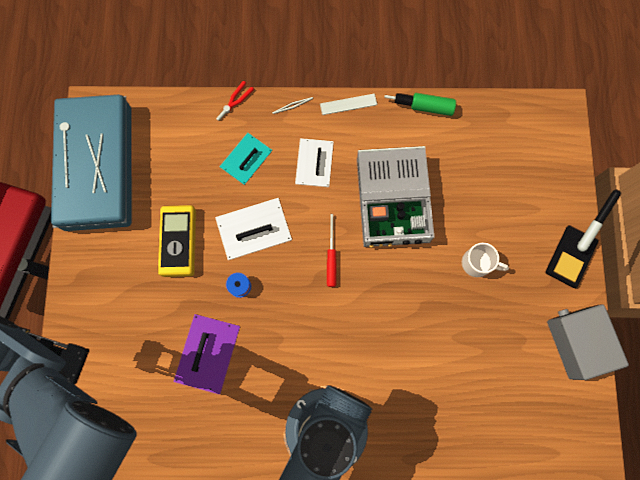

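View pics/scene0.png

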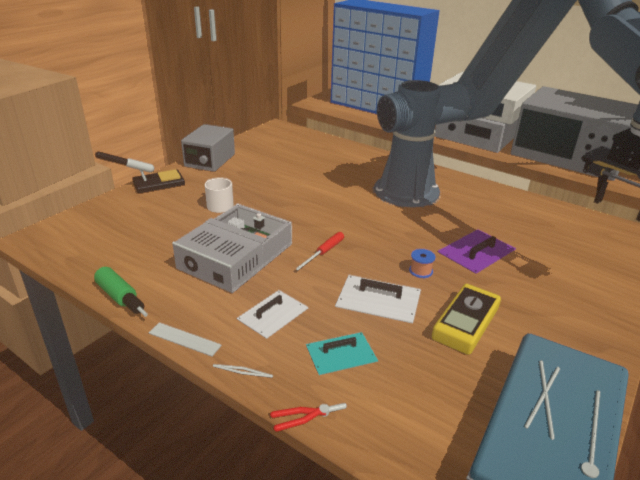

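The views show two white plates with handles, the larger at top (254,229) and the smaller at (315,162). There is also a turquoise one at (246,158) and a purple one at (208,353). The larger white plate fits: it isn't purple or turquoise, and it is the bigger of the remaining two. The case is at (396,197), with the screwdriver between it and the plate at (332,250).

```bash
cat > h.py <<'E'
import cv2,numpy as np
from scipy.spatial.transform import Rotation as R
def cast(px,c,T,z):
    px=np.atleast_2d(np.asarray(px,float))
    d=np.c_[(px[:,0]-c['cx'])/c['fx'],(px[:,1]-c['cy'])/c['fy'],np.ones(len(px))]@T[:3,:3].T
    return T[:3,3]+d*((z-T[2,3])/d[:,2])[:,None]
def tool(o):
    T=np.eye(4);T[:3,:3]=R.from_quat(o['tool_rot']).as_matrix();T[:3,3]=o['position'];return T
E
python3 - <<'E'
from h import *
im=cv2.imread('pics/top0.png');c=np.load('top.npz')
hsv=cv2.cvtColor(im,cv2.COLOR_BGR2HSV)
m=((hsv[...,1]<50)&(hsv[...,2]>190)).astype('uint8')
for ct in cv2.findContours(m,cv2.RETR_EXTERNAL,cv2.CHAIN_APPROX_NONE)[0]:
    if cv2.contourArea(ct)<500: continue
    r=cv2.minAreaRect(ct);b=cv2.boxPoints(r);w=cast(b,c,c['pose'],.003)
    print(cv2.contourArea(ct),b.round(1).tolist(),w.round(4).tolist(),w.mean(0),np.linalg.norm(w-np.roll(w,1,0),axis=1))
cr=im[120:280,200:460];cv2.imwrite('pics/crop0.png',cv2.resize(cr,None,fx=3,fy=3,interpolation=cv2.INTER_CUBIC))
E
```

```text
725.0 [[463.0, 272.0], [463.0, 243.0], [507.0, 243.0], [507.0, 272.0]] [[0.4072, -0.3656, 0.003], [0.4871, -0.3695, 0.003], [0.4875, -0.4895, 0.003], [0.4076, -0.4843, 0.003]] [ 0.44737793 -0.4272288   0.003     ] [0.11862438 0.07998696 0.1199514  0.08008837]
2852.5 [[214.1999969482422, 217.10000610351562], [278.20001220703125, 197.10000610351562], [291.5, 239.60000610351562], [227.5, 259.6000061035156]] [[0.5576, 0.3107, 0.003], [0.6154, 0.1362, 0.003], [0.4951, 0.0975, 0.003], [0.4392, 0.2695, 0.003]] [0.52680266 0.20349619 0.003     ] [0.12537769 0.18383811 0.12638558 0.18086141]
1439.0 [[294.8999938964844, 183.10000610351562], [299.3999938964844, 137.6999969482422], [332.8999938964844, 141.10000610351562], [328.3999938964844, 186.39999389648438]] [[0.6562, 0.0907, 0.003], [0.7909, 0.0798, 0.003], [0.7812, -0.0151, 0.003], [0.6468, -0.0025, 0.003]] [0.71877739 0.03819289 0.003     ] [0.09367696 0.13508507 0.09538511 0.13491003]
542.0 [[319.79998779296875, 103.0999984741211], [374.20001220703125, 93.19999694824219], [376.20001220703125, 104.0999984741211], [321.79998779296875, 113.9000015258789]] [[0.8972, 0.0225, 0.003], [0.9288, -0.1344, 0.003], [0.895, -0.1396, 0.003], [0.8638, 0.0166, 0.003]] [ 0.89620302 -0.05873292  0.003     ] [0.03397579 0.16003962 0.03415047 0.15933298]
```

View pics/crop0.png

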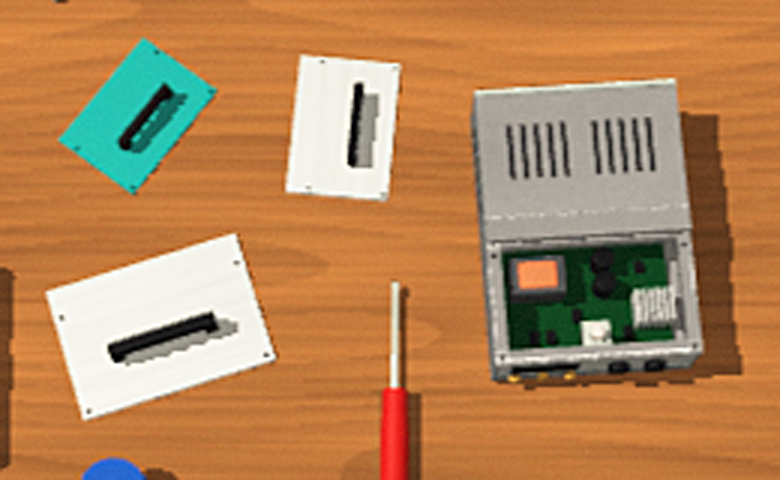

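The crop confirms it: the larger white plate measures 125 × 182 mm, and its handle sits nearer the robot-side (front) edge. Next I locate the case roughly and compute the approach.

```bash
cat >> h.py <<'E'
def go(o,pos,yaw,pitch=0):
    """delta (deg, m) in tool axes to bring TCP to pos, tool y along world yaw, tool tilted by pitch about cover y (nose down +)"""
    T=tool(o)
    y=np.array([np.cos(yaw),np.sin(yaw),0]);z=np.array([0,0,-1.]);Rm=np.c_[np.cross(y,z),y,z]
    l=np.array([-np.sin(yaw),np.cos(yaw),0]);Rm=R.from_rotvec(l*pitch).as_matrix()@Rm
    dr=R.from_matrix(T[:3,:3].T@Rm).as_rotvec(degrees=True)
    return dr.round(2).tolist(),(T[:3,:3].T@(np.array(pos)-T[:3,3])).round(4).tolist()
E
python3 - <<'E'
from h import *
from rig import status
c=np.load('top.npz');f=lambda p,z:cast(np.array(p)/3+[200,120],c,c['pose'],z)
a=f([[498,368],[703,353]],.075);b=f([[487,238],[690,228]],.083);r=f([[474,92],[676,80]],.083)
for w in(a,b,r):print(w.round(4).tolist(),w.mean(0).round(4),np.linalg.norm(w[1]-w[0]))
d=b.mean(0)-a.mean(0);print('dirs',np.arctan2(d[1],d[0]),np.linalg.norm(d[:2]),[np.arctan2(*(w[0]-w[1])[:2]*[-1,1]) for w in(a,b,r)])
d=r.mean(0)-a.mean(0);print(np.arctan2(d[1],d[0]),np.linalg.norm(d[:2]))
o=status.get_obs();print(go(o,[.5126,.1987,.16],.32))
E
```

```text
[[0.4716, -0.1002, 0.075], [0.4855, -0.2783, 0.075]] [ 0.4786 -0.1892  0.075 ] 0.17856872326339193
[[0.5863, -0.0914, 0.083], [0.596, -0.2696, 0.083]] [ 0.5912 -0.1805  0.083 ] 0.1784038980135846
[[0.7218, -0.0813, 0.083], [0.7339, -0.262, 0.083]] [ 0.7278 -0.1717  0.083 ] 0.18115583418341138
dirs 0.07741795203514307 0.11291816297422273 [np.float64(0.07791991172134813), np.float64(0.05474625860458776), np.float64(0.06677297922039857)]
0.07038956835232349 0.24985294239388417
([-0.11, 0.03, 54.83], [-0.4333, -0.2855, 0.0621])
```

>>> {"fn": "arm_command", "kwargs": {"delta_rot": [[0,0,55],[0,0,55],[0,0,55],[0,0,55],[0,0,55],[0,0,55],[0,0,55],[0,0,55],[0,0,55],[0,0,55],[0,0,55],[0,0,55]], "delta_pos": [[-0.433,-0.285,0.062],[-0.433,-0.285,0.062],[-0.433,-0.285,0.062],[-0.433,-0.285,0.062],[-0.433,-0.285,0.062],[-0.433,-0.285,0.062],[-0.433,-0.285,0.062],[-0.433,-0.285,0.062],[-0.433,-0.285,0.062],[-0.433,-0.285,0.062],[-0.433,-0.285,0.062],[-0.433,-0.285,0.062]], "gripper": [-1,-1,-1,-1,-1,-1,-1,-1,-1,-1,-1,-1]}}

```text
time: 1.1
position: [0.4995, 0.215, 0.1627]
tool_rot: [0.587, 0.81, -0.0, -0.0]
ft_force: [0.5, 1.1, 0.6]
grip_width: 0.0874
grip_force: 0.0
```

```bash
cat > look.py <<'E'
import sys;from h import *
from rig import status,viewer
o=status.get_obs();c=viewer.camera('wrist');cv2.imwrite(f'pics/{sys.argv[1]}.png',c['pixels'])
np.savez(sys.argv[1]+'.npz',T=tool(o),mount=c['mount'],**{k:c[k] for k in('fx','fy','cx','cy')})
print(o['time'],o['position'],o['tool_rot'],go(o,[.5126,.1987,.16],.32))
print(np.round(c['mount'],4).tolist(),c['fx'],c['cx'],c['cy'])
E
python3 look.py w1
```

```text
1.1 [0.49954316 0.21501282 0.16268941] [ 5.86704469e-01  8.09801046e-01 -2.28313067e-04 -2.82399286e-04] ([-0.04, -0.01, -0.18], [-0.0196, 0.0073, 0.0027])
[[0.0006, -0.9595, -0.2816, 0.078], [1.0, 0.0007, -0.0001, -0.0004], [0.0003, -0.2816, 0.9595, -0.1614], [0.0, 0.0, 0.0, 1.0]] 357.99480643334823 324.5908453444339 239.96797551052057
```

View pics/w1.png

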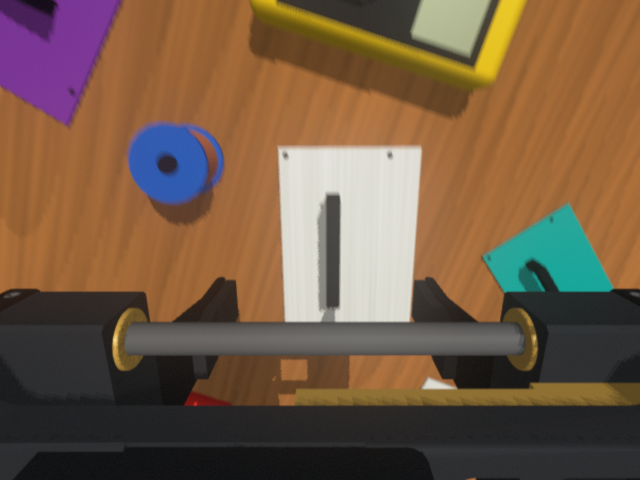

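The wrist view shows the plate with its left corners at (278,147) and (421,146). The bar's top runs from about (333,194) to (333,308).

```bash
python3 - <<'E'
from h import *
from rig import status
n=np.load('w1.npz');T=n['T']@n['mount']
b=cast([[333,194],[333,308]],n,T,.034);p=cast([[278,147],[421,146]],n,T,.003)
print(b.round(4).tolist(),b.mean(0),np.linalg.norm(b[1]-b[0]),p.round(4).tolist(),np.linalg.norm(p[1]-p[0]))
d=b[0]-b[1];e=p[1]-p[0];yaw=np.arctan2(-d[0],d[1]);ye=np.arctan2(e[1],e[0]);print(yaw,ye)
x=np.array([np.cos(ye),np.sin(ye),0]);l=np.array([-x[1],x[0],0])
print('handle from corners',p.mean(0)-.015*x-.09*l)
h=b.mean(0)
o=status.get_obs();print(go(o,[h[0],h[1],.05],ye),go(o,[h[0],h[1],.009],ye))
E
```

```text
[[0.4956, 0.2473, 0.034], [0.5282, 0.1502, 0.034]] [0.5118587 0.1987479 0.034    ] 0.10239998020533223 [[0.4393, 0.2668, 0.003], [0.557, 0.3063, 0.003]] 0.12413807547882899
0.32408395358215975 0.3242738691428303
handle from corners [0.51260081 0.19645985 0.003     ]
([0.23, 0.3, -0.67], [-0.0113, 0.0018, 0.1122]) ([0.23, 0.3, -0.67], [-0.0111, 0.0016, 0.1532])
```

>>> {"fn": "arm_command", "kwargs": {"delta_rot": [[0,0,-0.5],[0,0,-0.5],[0,0,-0.5],[0,0,-0.5],[0,0,-0.5],[0,0,-0.5]], "delta_pos": [[-0.011,0.002,0.035],[-0.011,0.002,0.07],[-0.011,0.002,0.1],[-0.011,0.002,0.112],[-0.011,0.002,0.112],[-0.011,0.002,0.112]], "gripper": [-1,-1,-1,-1,-1,-1]}}

```text
time: 1.65
position: [0.5035, 0.207, 0.0504]
tool_rot: [0.583, 0.812, -0.001, -0.001]
ft_force: [-0.3, 0.6, 1.3]
grip_width: 0.0869
grip_force: 0.0
```

```bash
python3 - <<'E'
from h import *
from rig import status
o=status.get_obs();print(o['position'],go(o,[.5121,.1980,.009],.324))
E
```

```text
[0.50354348 0.20703546 0.05043209] ([-0.12, -0.02, 0.1], [-0.0113, 0.0053, 0.0414])
```

>>> {"fn": "arm_command", "kwargs": {"delta_rot": [[0,0,0],[0,0,0],[0,0,0]], "delta_pos": [[-0.011,0.005,0],[-0.011,0.005,0],[-0.011,0.005,0]], "gripper": [-1,-1,-1]}}

```text
time: 1.9
position: [0.5144, 0.198, 0.0527]
tool_rot: [0.583, 0.812, 0.001, 0.001]
ft_force: [0.2, 0.9, 0.7]
grip_width: 0.0873
grip_force: 0.0
```

```bash
python3 - <<'E'
from h import *
from rig import status
o=status.get_obs();print(o['position'],go(o,[.5121,.1980,.009],.324))
E
```

```text
[0.5144238  0.19799111 0.05266374] ([0.22, 0.04, 0.05], [0.0008, -0.0024, 0.0437])
```

>>> {"fn": "arm_command", "kwargs": {"delta_rot": [[0,0,0],[0,0,0],[0,0,0],[0,0,0],[0,0,0],[0,0,0],[0,0,0],[0,0,0],[0,0,0],[0,0,0],[0,0,0],[0,0,0]], "delta_pos": [[0,-0.001,0.02],[0,-0.001,0.035],[0,-0.001,0.041],[0,-0.001,0.041],[0,-0.001,0.041],[0,-0.001,0.041],[0,-0.001,0.041],[0,-0.001,0.041],[0,-0.001,0.041],[0,-0.001,0.041],[0,-0.001,0.041],[0,-0.001,0.041]], "gripper": [-1,-1,-1,1,1,1,1,1,1,1,1,1], "grip_force": 50}}

```text
time: 2.9
position: [0.5115, 0.1979, 0.0102]
tool_rot: [0.583, 0.812, 0.0, 0.0]
ft_force: [0.2, -0.4, -0.5]
grip_width: 0.0351
grip_force: 0.0
```

>>> {"fn": "arm_command", "kwargs": {"delta_rot": [[0,0,0],[0,0,0],[0,0,0],[0,0,0],[0,0,0],[0,0,0],[0,0,0],[0,0,0],[0,0,0],[0,0,0]], "delta_pos": [[0,0,0],[0,0,0],[0,0,0],[0,0,0],[0,0,0],[0,0,0],[0,0,0],[0,0,0],[0,0,0],[0,0,0]], "gripper": [1,1,1,1,1,1,1,1,1,1]}}

```text
time: 3.73
position: [0.5115, 0.1979, 0.0101]
tool_rot: [0.583, 0.812, 0.0, -0.0]
ft_force: [-1.4, 0.5, -0.9]
grip_width: 0.0115
grip_force: 50.0
```

```bash
python3 - <<'E'
from h import *
from rig import status
o=status.get_obs();print(o['position'],go(o,[.496,-.188,.16],.07))
E
```

```text
[0.51149024 0.19792115 0.01011683] ([0.0, -0.0, 14.65], [-0.3607, -0.1382, -0.1499])
```

>>> {"fn": "arm_command", "kwargs": {"delta_rot": [[0,0,0],[0,0,0],[0,0,0],[0,0,0],[0,0,0],[0,0,0],[0,0,2],[0,0,5],[0,0,8],[0,0,11],[0,0,14],[0,0,14.6]], "delta_pos": [[0,0,-0.015],[0,0,-0.04],[0,0,-0.07],[0,0,-0.1],[0,0,-0.13],[0,0,-0.15],[-0.02,-0.008,-0.15],[-0.05,-0.019,-0.15],[-0.08,-0.031,-0.15],[-0.11,-0.042,-0.15],[-0.14,-0.054,-0.15],[-0.17,-0.065,-0.15]], "gripper": [1,1,1,1,1,1,1,1,1,1,1,1]}}

```text
time: 4.73
position: [0.503, 0.0149, 0.1598]
tool_rot: [0.682, 0.731, -0.001, -0.001]
ft_force: [0.4, 0.1, -2.9]
grip_width: 0.0112
grip_force: 50.0
```

```bash
python3 - <<'E'
from h import *
from rig import status
o=status.get_obs();print(o['position'],o['ft_force'],o['grip_width'],o['moment'],go(o,[.496,-.188,.16],.07))
E
```

```text
[0.50303854 0.01488187 0.1598268 ] [ 0.41059719  0.054391   -2.8790753 ] 0.011189439953182922 [-0.08478691  0.07190056  0.04176613] ([-0.1, -0.02, -0.03], [-0.2019, -0.0211, -0.0002])
```

>>> {"fn": "arm_command", "kwargs": {"delta_rot": [[0,0,0],[0,0,0],[0,0,0],[0,0,0],[0,0,0],[0,0,0],[0,0,0],[0,0,0],[0,0,0],[0,0,0]], "delta_pos": [[-0.03,-0.003,0],[-0.06,-0.006,0],[-0.09,-0.009,0],[-0.12,-0.012,0],[-0.15,-0.015,0],[-0.175,-0.018,0],[-0.195,-0.02,0],[-0.202,-0.021,0],[-0.202,-0.021,0],[-0.202,-0.021,0]], "gripper": [1,1,1,1,1,1,1,1,1,1]}}

```text
time: 5.57
position: [0.4969, -0.1861, 0.1598]
tool_rot: [0.682, 0.731, 0.0, -0.001]
ft_force: [-0.5, 0.3, -2.1]
grip_width: 0.0117
grip_force: 50.0
```

```bash
cat > both.py <<'E'
import sys;from h import *
from rig import status,viewer
o=status.get_obs();k=sys.argv[1]
t=viewer.camera('top')['pixels'];s=viewer.camera('scene')['pixels']
cv2.imwrite(f'pics/{k}t.png',t);cv2.imwrite(f'pics/{k}s.png',s)
a=cv2.resize(t[130:270,330:470],(560,560),interpolation=cv2.INTER_CUBIC)  # x4
b=cv2.resize(s[150:300,150:310],None,fx=3,fy=3,interpolation=cv2.INTER_CUBIC)
W=np.zeros((560,800,3),'uint8');W[:,:400]=a[:,:400]*0
W=np.zeros((600,800,3),'uint8')
a=cv2.resize(t[140:290,345:455],(396,540),interpolation=cv2.INTER_CUBIC) # x3.6
b=cv2.resize(s[130:310,165:300],(400,533),interpolation=cv2.INTER_CUBIC) # x2.963
W[:540,:396]=a;W[:533,400:]=b;cv2.imwrite(f'pics/{k}.png',W);print(o['time'],o['position'],o['tool_rot'])
E
python3 both.py b1
```

```text
5.5667 [ 0.49691109 -0.18607439  0.15975789] [ 6.81869927e-01  7.31472581e-01  9.65349079e-05 -1.12086118e-03]
```

View pics/b1.png

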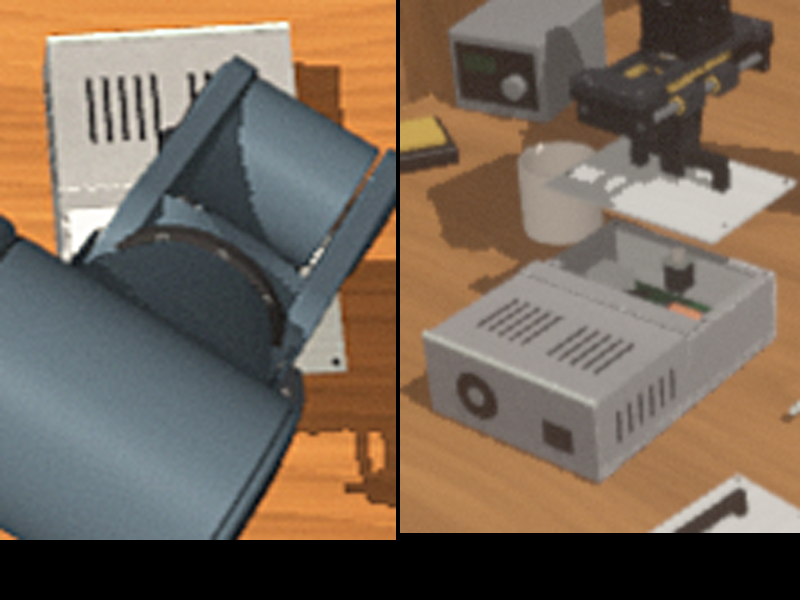

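Right half shows the held cover level: back-left corner (713,240), back-right (545,185). The case's rear-left top corner is at (597,405), rear-right (425,333), and front-left rim corner (775,270). The arm hides most of the top view.

```bash
python3 - <<'E'
from h import *
s=np.load('scene.npz');g=lambda p:np.array(p,float)/2.963+[165-400/2.963,130]
im=cv2.imread('pics/b1s.png')
P=g([[713,240],[545,185]]);w=cast(P,s,s['pose'],.151)
print('back',w.round(4).tolist(),np.linalg.norm(w[0]-w[1]),'x-axis yaw',np.arctan2(-(w[0]-w[1])[0],(w[0]-w[1])[1]))
hz=np.array([.4969,-.1861]);x=np.array([np.cos(.07),np.sin(.07)]);l=np.array([-x[1],x[0]])
for ww in w: print('rel handle (x,y)',(ww[:2]-hz)@x,(ww[:2]-hz)@l)
r=cast(g([[597,405],[425,333]]),s,s['pose'],.083);f=cast(g([[775,270]]),s,s['pose'],.075)
print('case rear',r.round(4).tolist(),np.linalg.norm(r[0]-r[1]),'fl',f.round(4).tolist(),np.linalg.norm((r[0]-f[0])[:2]))
d=(r[0]-f[0]);print('yaw',np.arctan2(d[1],d[0]),np.arctan2(-(r[0]-r[1])[0],(r[0]-r[1])[1]))
c0=np.array([.541,-.185]);print('pred rear L/R',c0+.1875*x+.09*l,c0+.1875*x-.09*l,'fl',c0-.0625*x+.09*l)
E
```

```text
back [[0.5652, -0.0901, 0.151], [0.5805, -0.265, 0.151]] 0.17563271330565866 x-axis yaw 0.08670320439855866
rel handle (x,y) 0.07489466793295373 0.09103385760829841
rel handle (x,y) 0.07782816063196957 -0.08457435576366354
case rear [[0.7243, -0.0756, 0.083], [0.7353, -0.2555, 0.083]] 0.18019243609678454 fl [[0.4726, -0.0982, 0.075]] 0.25269456678926877
yaw 0.08960961008370213 0.06078389026360964
pred rear L/R [ 0.72174596 -0.08210613] [ 0.73433567 -0.26166531] fl [ 0.47235821 -0.09959184]
```

```bash
cat >> h.py <<'E'
C0=np.array([.5415,-.183]);YAW=.075
def case(o,xb,zb,th,yc=0,c0=None,yaw=None):
    "target: cover_back at case x=xb, height zb, pitch th(rad)"
    c0=C0 if c0 is None else np.array(c0);yaw=YAW if yaw is None else yaw
    x=np.array([np.cos(yaw),np.sin(yaw)]);l=np.array([-x[1],x[0]])
    c,s=np.cos(th),np.sin(th)
    p=c0+x*(xb-.0775*c+.010*s)+l*yc
    return go(o,[*p,zb+.0775*s+.010*c],yaw,th)
E
python3 - <<'E'
from h import *
from rig import status
o=status.get_obs();print(o['position'],case(o,.036,.09,.07))
E
```

```text
[ 0.4970589  -0.18526331  0.15988347] ([3.94, -0.09, -0.17], [-0.0011, 0.0039, 0.0545])
```

>>> {"fn": "arm_command", "kwargs": {"delta_rot": [[1,0,-0.2],[2,0,-0.2],[3,0,-0.2],[4,0,-0.2],[4,0,-0.2],[4,0,-0.2],[4,0,-0.2]], "delta_pos": [[-0.001,0.004,0.015],[-0.001,0.004,0.03],[-0.001,0.004,0.045],[-0.001,0.004,0.054],[-0.001,0.004,0.054],[-0.001,0.004,0.054],[-0.001,0.004,0.054]], "gripper": [1,1,1,1,1,1,1]}}

```text
time: 6.25
position: [0.5021, -0.1873, 0.1067]
tool_rot: [0.68, 0.733, -0.025, -0.023]
ft_force: [-0.0, 0.1, -1.3]
grip_width: 0.0118
grip_force: 50.0
```

```bash
sed -i 's/s\[130:310,165:300\],(400,533)/s[190:300,170:310],(763,600)/; s/^W\[:540.*$/W[:600,:763]=b;cv2.imwrite(f"pics\/{k}.png",W);print(o["time"],o["position"],o["tool_rot"],o["ft_force"])/' both.py; python3 both.py b2
```

```text
6.25 [ 0.50212535 -0.18729987  0.10670771] [ 0.67961269  0.73276025 -0.02536614 -0.02335746] [-6.75946292e-04  6.63389822e-02 -1.25233445e+00]
```

View pics/b2.png

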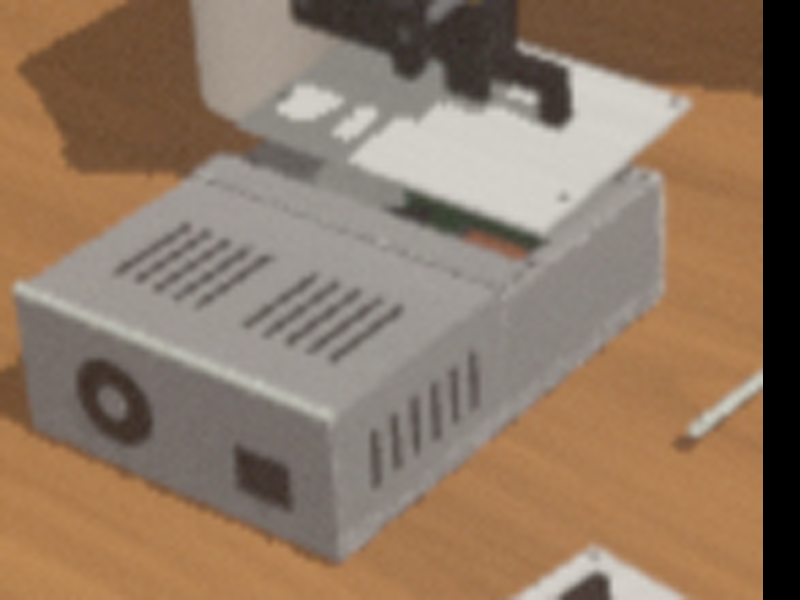

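View b2: cover's back-left corner at (543,243), back-right (238,122), front-left (691,102). Case: lap front corners around (527,262) and (215,158), front-left rim (661,178), rear-left (334,416), rear-right (18,288).

```bash
python3 - <<'E'
from h import *
from rig import status
s=np.load('scene.npz');o=status.get_obs()
def w(p,z): return cast(np.array([p],float)/5.45+[170,190],s,s['pose'],z)[0]
rl,rr=w((334,416),.083),w((18,288),.083);fl=w((661,178),.075);ll,lr=w((527,262),.083),w((215,158),.083)
bl,br=w((543,243),.0935),w((238,122),.0935);f=w((691,102),.102)
print('case rl rr fl ll lr',*[q[:2].round(4) for q in(rl,rr,fl,ll,lr)]);print('cover',*[q[:2].round(4) for q in(bl,br,f)])
print('widths',np.linalg.norm(rl-rr),np.linalg.norm(ll-lr),np.linalg.norm((rl-fl)[:2]),np.linalg.norm(bl-br),np.linalg.norm((bl-f)[:2]))
yw=lambda d:np.arctan2(-d[0],d[1]);xw=lambda d:np.arctan2(d[1],d[0])
print('yaw case',yw(rl-rr),yw(ll-lr),xw(rl-fl),'cover',yw(bl-br),xw(bl-f))
x=np.array([np.cos(.075),np.sin(.075)]);l=np.array([-x[1],x[0]])
print('y sides case rl,fl,ll / rr,lr',[round(float(q[:2]@l),4) for q in(rl,fl,ll,rr,lr)],'cover',[round(float(q[:2]@l),4) for q in(bl,f,br)])
print('x lap',ll[:2]@x,lr[:2]@x,'back',bl[:2]@x,br[:2]@x, 'tcp',np.array(o['position'][:2])@x,np.array(o['position'][:2])@l)
E
```

```text
case rl rr fl ll lr [ 0.7236 -0.0769] [ 0.7368 -0.2542] [ 0.4792 -0.0941] [ 0.5842 -0.0892] [ 0.6042 -0.2655]
cover [ 0.58   -0.0829] [ 0.5855 -0.2676] [ 0.4497 -0.0985]
widths 0.1777779250209259 0.17747984843388215 0.24497077771906622 0.18473174921391652 0.13122553214416316
yaw case 0.07454138515022106 0.1127910823763845 0.06994938962643805 cover 0.029924163190121665 0.11895392522391497
y sides case rl,fl,ll / rr,lr [-0.1309, -0.1297, -0.1327, -0.3087, -0.3101] cover [-0.1261, -0.1319, -0.3107]
x lap 0.5758777784911497 0.5825833376889744 back 0.5721769016506334 0.5638527830049515 tcp 0.4866742442712734 -0.22482068600815341
```

>>> {"fn": "arm_command", "kwargs": {"delta_rot": [[0,0,0],[0,0,0],[0,0,0],[0,0,0],[0,0,0]], "delta_pos": [[0,0,0.006],[0,0,0.012],[0,0,0.013],[0,0,0.013],[0,0,0.013]], "gripper": [1,1,1,1,1]}}

```text
time: 6.77
position: [0.5007, -0.1878, 0.093]
tool_rot: [0.68, 0.732, -0.026, -0.024]
ft_force: [-0.6, -0.6, -1.9]
grip_width: 0.0116
grip_force: 50.0
```

```bash
cat > st.py <<'E'
from h import *
from rig import status
o=status.get_obs();T=tool(o);x=np.array([np.cos(YAW),np.sin(YAW),0]);l=np.array([-x[1],x[0],0])
b=T[:3,3]+T[:3,:3]@np.array([0,.0775,.010]);r=b-[*C0,0]
y=T[:3,1];print(o['time'],'back case',(r@x).round(4),(r@l).round(4),b[2].round(4),'pitch',-y[2].round(4),'yawerr',(y@l).round(4),'roll',(T[:3,0]@[0,0,1]).round(4),'F',np.round(o['ft_force'],1),np.round(o['moment'],2),'pos',o['position'])
E
python3 st.py
```

```text
6.7667 back case 0.0355 -0.0017 0.0776 pitch 0.0701 yawerr -0.0007 roll 0.0004 F [-0.6 -0.6 -1.9] [-0.08  0.01 -0.02] pos [ 0.50066184 -0.18775751  0.09298201]
```

>>> {"fn": "arm_command", "kwargs": {"delta_rot": [[0,0,0],[0,0,0],[0,0,0],[0,0,0]], "delta_pos": [[0,0,0.001],[0,0,0.002],[0,0,0.002],[0,0,0.002]], "gripper": [1,1,1,1]}}

```text
time: 7.1
position: [0.501, -0.1879, 0.0916]
tool_rot: [0.68, 0.732, -0.026, -0.023]
ft_force: [1.4, -0.0, 0.2]
grip_width: 0.0116
grip_force: 50.0
```

```bash
python3 st.py
```

```text
7.1 back case 0.0358 -0.0019 0.0762 pitch 0.0692 yawerr -0.0006 roll -0.0004 F [ 1.4 -0.   0.2] [-0.02  0.02  0.01] pos [ 0.50095031 -0.18793759  0.0915654 ]
```

>>> {"fn": "arm_command", "kwargs": {"delta_rot": [[0,0,0],[0,0,0],[0,0,0]], "delta_pos": [[0,0,0.001],[0,0,0.001],[0,0,0.001]], "gripper": [1,1,1]}}

```text
time: 7.35
position: [0.5009, -0.1879, 0.0904]
tool_rot: [0.68, 0.732, -0.025, -0.023]
ft_force: [-0.3, -0.8, 0.9]
grip_width: 0.0116
grip_force: 50.0
```

```bash
python3 st.py
```

```text
7.35 back case 0.0358 -0.0019 0.0751 pitch 0.0691 yawerr -0.0006 roll -0.0003 F [-0.3 -0.8  0.9] [-0.1  -0.02  0.01] pos [ 0.50091072 -0.18792659  0.09042057]
```

>>> {"fn": "arm_command", "kwargs": {"delta_rot": [[0,0,0],[0,0,0],[0,0,0],[0,0,0],[0,0,0],[0,0,0],[0,0,0]], "delta_pos": [[0,0,-0.0008],[0,0.003,-0.001],[0,0.006,-0.0012],[0,0.009,-0.0014],[0,0.012,-0.0016],[0,0.014,-0.0018],[0,0.014,-0.0018]], "gripper": [1,1,1,1,1,1,1]}}

```text
time: 7.93
position: [0.5156, -0.1867, 0.0907]
tool_rot: [0.68, 0.733, -0.025, -0.023]
ft_force: [0.1, 0.5, -2.1]
grip_width: 0.0112
grip_force: 50.0
```

```bash
python3 st.py
```

```text
7.9333 back case 0.0505 -0.0018 0.0754 pitch 0.0687 yawerr -0.0003 roll -0.0002 F [ 0.1  0.5 -2.1] [-0.06 -0.02 -0.01] pos [ 0.51559929 -0.18670416  0.09074375]
```

>>> {"fn": "arm_command", "kwargs": {"delta_rot": [[0,0,0],[0,0,0],[0,0,0],[0,0,0],[0,0,0],[0,0,0],[0,0,0],[0,0,0]], "delta_pos": [[0,0.003,-0.0002],[0,0.006,-0.0004],[0,0.009,-0.0006],[0,0.01,-0.0007],[0,0.01,-0.0007],[0,0.01,-0.0007],[0,0.01,-0.0007],[0,0.01,-0.0007]], "gripper": [1,1,1,1,1,1,1,1]}}

```text
time: 8.6
position: [0.5245, -0.1859, 0.091]
tool_rot: [0.68, 0.732, -0.026, -0.024]
ft_force: [0.3, -0.2, -2.1]
grip_width: 0.0112
grip_force: 50.0
```

```bash
python3 st.py; python3 both.py b3 
```

```text
8.6 back case 0.0594 -0.0017 0.0756 pitch 0.07 yawerr -0.0006 roll 0.0003 F [ 0.3 -0.2 -2.1] [-0.09 -0.02 -0.02] pos [ 0.52449094 -0.18591187  0.09100429]
8.6 [ 0.52449094 -0.18591187  0.09100429] [ 0.67991461  0.73245468 -0.02557259 -0.02392311] [ 0.2998339  -0.15317693 -2.12298531]
```

View pics/b3.png

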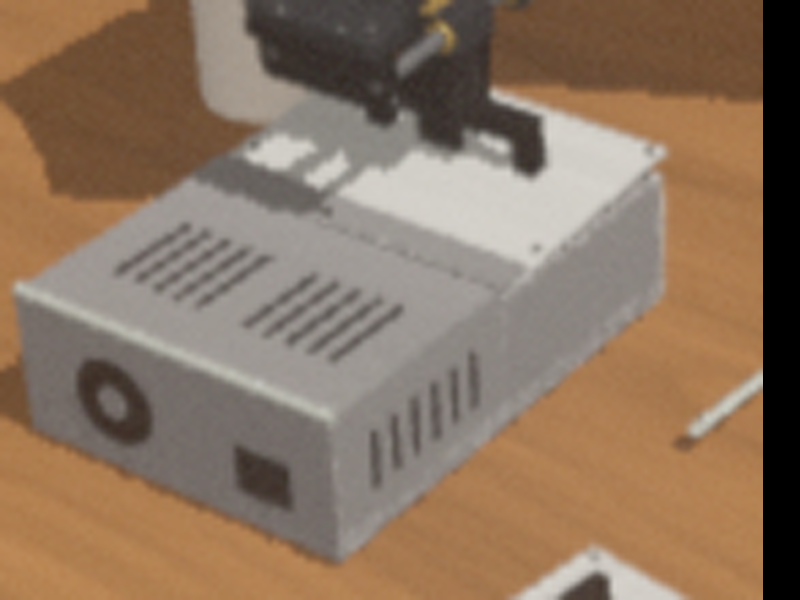

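The cover's back edge is under the lap and the rear cover has not risen. The cover's front-left corner at (667,152) stands just above the case's rim corner at (661,178).

```bash
python3 - <<'E'
from h import *
from rig import status
s=np.load('scene.npz');o=status.get_obs()
def w(p,z): return cast(np.array([p],float)/5.45+[170,190],s,s['pose'],z)[0][:2]
x=np.array([np.cos(.075),np.sin(.075)]);l=np.array([-x[1],x[0]])
d=w((668,152),.0873)-w((662,177),.075);print('cover FL minus case FL: x,y',d@x,d@l)
for th in(.07,.045,.02,0): print(th,case(o,.0605,.0752,th,yc=-.0017))
E
```

```text
cover FL minus case FL: x,y -0.003909241341927496 0.0009202490618515423
0.07 ([0.01, -0.01, -0.03], [-0.0, 0.001, 0.0004])
0.045 ([-1.43, -0.01, -0.03], [-0.0, 0.0008, 0.0023])
0.02 ([-2.86, -0.01, -0.03], [-0.0, 0.0006, 0.0043])
0 ([-4.0, -0.01, -0.03], [-0.0, 0.0005, 0.0058])
```

>>> {"fn": "arm_command", "kwargs": {"delta_rot": [[-0.5,0,0],[-1,0,0],[-1.5,0,0],[-2,0,0],[-2.5,0,0],[-3,0,0],[-3.5,0,0],[-4,0,0],[-4,0,0],[-4,0,0]], "delta_pos": [[0,0.001,0.0008],[0,0.001,0.0016],[0,0.001,0.0023],[0,0.001,0.003],[0,0.001,0.0037],[0,0.0008,0.0044],[0,0.0007,0.0051],[0,0.0005,0.0058],[0,0.0005,0.0062],[0,0.0005,0.0062]], "gripper": [1,1,1,1,1,1,1,1,1,1]}}

```text
time: 9.53
position: [0.525, -0.1861, 0.0851]
tool_rot: [0.68, 0.733, 0.0, 0.0]
ft_force: [0.4, 1.2, 4.1]
grip_width: 0.0112
grip_force: 50.0
```

```bash
python3 st.py
```

```text
9.5333 back case 0.0609 -0.002 0.0752 pitch -0.0008 yawerr -0.0008 roll -0.0003 F [0.4 1.2 4.1] [ 0.1  -0.07 -0.02] pos [ 0.52504207 -0.18613606  0.08510393]
```

>>> {"fn": "arm_command", "kwargs": {"delta_rot": [[0,0,0],[0,0,0],[0,0,0],[0,0,0]], "delta_pos": [[0,0,0.001],[0,0,0.002],[0,0,0.002],[0,0,0.002]], "gripper": [1,1,1,1]}}

```text
time: 9.87
position: [0.525, -0.1861, 0.0851]
tool_rot: [0.68, 0.733, 0.0, 0.001]
ft_force: [-1.3, 2.3, 16.6]
grip_width: 0.0114
grip_force: 50.0
```

```bash
python3 st.py
```

```text
9.8667 back case 0.0609 -0.0019 0.0751 pitch -0.001 yawerr -0.0002 roll -0.0009 F [-1.3  2.3 16.6] [ 0.24  0.4  -0.05] pos [ 0.52504824 -0.18613026  0.08506575]
```

>>> {"fn": "arm_command", "kwargs": {"delta_rot": [[0,0,0],[0,0,0],[0,0,0],[0,0,0],[0,0,0],[0,0,0],[0,0,0],[0,0,0]], "delta_pos": [[0,0,0.0005],[0,0,0.001],[0,0,0.001],[0,0,0.001],[0,0,0.001],[0,0,0.001],[0,0,0.001],[0,0,0.001]], "gripper": [1,1,1,1,1,1,1,1]}}

```text
time: 10.53
position: [0.5251, -0.1862, 0.085]
tool_rot: [0.68, 0.733, 0.0, 0.001]
ft_force: [-3.4, 3.0, 23.4]
grip_width: 0.0114
grip_force: 50.0
```

```bash
python3 st.py; python3 both.py b4
```

```text
10.5333 back case 0.0609 -0.0019 0.0751 pitch -0.0013 yawerr -0.0001 roll -0.0012 F [-3.4  3.  23.4] [ 0.42  0.66 -0.03] pos [ 0.52507244 -0.18616149  0.08503213]
10.5333 [ 0.52507244 -0.18616149  0.08503213] [6.80143795e-01 7.33078203e-01 4.74933100e-05 8.74173881e-04] [-3.44202582  2.98255464 23.38419413]
```

View pics/b4.png

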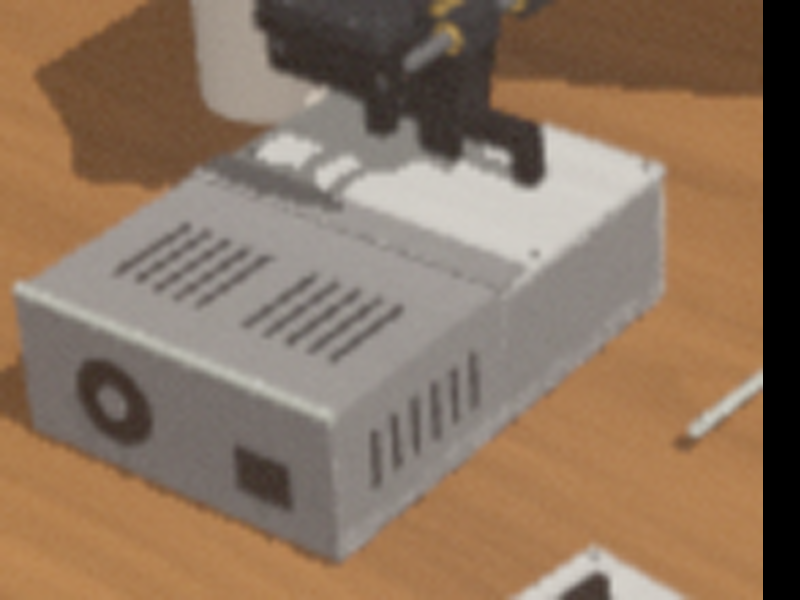

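The cover lies flat and flush: its front-left corner at (664,168) meets the rim corner. The lap line is unchanged and the arm holds about 25 N down, so I'm handing in.

```bash
python3 -c "
from rig import robot
print(robot.hand_in())"
```

```text
the job is handed in; nothing more can be done
None
```

I tucked the front cover under the lap and handed it in at 10.5 s, pressed flat on the rim with about 25 N; the hand-in gave no verdict, and I couldn't see the plunger, so its being at the stop is inferred from the firm, level contact.

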